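Close up a cane pickup and hold the length gauge at its mark

ROBOT

A 6-joint arm with a two-finger parallel gripper is mounted at the origin on a cart in front of the work surface, level with it; the furniture and walls round the work are solid. World frame = base frame: x ahead of the robot, y to its left, z up, the work surface at z = 0. Lengths are in m, angles in rad, forces in N, time in s.
With the tool pointing down it reaches from about 0.375 to 0.9 m from the base axis. Payload 3.1 kg.
Tool frame: the origin (TCP) lies at the very end of the fingers, on their centre line; the grasp point (between the pads) lies 19 mm behind it; z points along the fingers, y is the direction in which the jaws open and shut (so a half turn about z gives the same grasp; the last joint's range is limited). The gripper opens to 87 mm and grips with 3 to 60 N. Pads are 19 mm wide; open, the fingers measure 117 mm over their backs; the gripper's body (75 mm by 190 mm) begins 51 mm behind the grasp point.
Start: joints at [-0.178, 0.527, 1.433, -0, 1.181, -0.178], TCP at [0.625, 0, 0.223] pointing down, gripper open.
Joint ranges: [-3.08, 3.08], [-0.75, 2.2], [0.22, 2.44], [-1.43, 4.57], [0, 2.65], [-2.85, 2.85]. Speed limits (rad/s): [2.79, 2.79, 3.14, 3.14, 3.14, 3.14].

INTERFACE

Orientations are given as a unit quaternion [x, y, z, w].
In Python, from rig import robot gives the robot as it stands. The module is installed in compiled form; this text tells all that it offers.
- The arm moves only by the tool send_rows, never from a script. Its argument "deltas" is a list of rows, each an object of numbers: "tx", "ty", "tz": the shift along the tool's x, y, z in cm; "rx", "ry", "rz": the turn, a rotation vector about the tool's x, y, z in rad. A call has 1 to 5 rows; each row is the pose to reach, as a shift and turn from the pose commanded when the call began, along the tool's axes at that moment; what a row does not reach only later rows make up. A row lasts 1/12 s, in which the tool goes at most 41.7 mm and 7.16 degrees, less where a joint would pass 70% of its speed; a pose out of reach is approached as far as the arm can. A call with a gripper value outside its range is refused whole. "claw" is the finger opening in cm, from 0 to 8.7, set as the call begins (left out, the last holds). The fingers move at their own pace and stop on an object; "squeeze" is the grip in N (left out, the last holds). Time passes only in rows, so rows that repeat a pose let the fingers close. It gives the time, the measured TCP pose, the force and the opening at its end, in the units of the state.
- robot.get_obs(): the state, without advancing time (a new reading comes with each control period).
- robot.camera(name): name is "scene" or "side" or "wrist"; returns a dict with "color" (480x640x3 uint8, red, green, blue), "z_map" (480x640 float32, m along the optical axis (not along the pixel's ray), 0 where there is no reading), "intrinsics" (3x3 intrinsics, pixels), "R" (3x3) and "t" (3): a world point X has camera coordinates R X + t; the wrist camera has in their place "tool_from_camera" (4x4, takes a point from camera to tool coordinates, whose origin is the TCP and whose axes are the flange's). Camera axes: x right, y down, z forward; pixel columns grow to the right and rows downward; lengths in m; the calibration is good to about 2 mm. A picture is of the moment at which its call begins: read the wrist's pose just before it.
- robot.hand_in(): hands the job in, once; it reports no verdict.
Trained networks look in the newest picture that a camera, given by its name, has taken for a name from the list of things; names that differ only in an ending like _2 or _b are one class to them, and where a whole thing is asked for, a point or a joint stands for the part that bears it (a point fixed in the world has none). Each returns a list of dicts, best first, with "p" (0 to 1); they miss things now and then, are a little off and sometimes report something else, mostly with a low value. They report only what shows in the picture. A call takes as long as a camera call. They do not tell look-alikes from the thing itself.
- robot.outline_of(label, camera): "pixels" (480x640 bool, what is visible of it) and "xy" ([column, row] in pixels, amid what is visible of it).
- robot.tip_of(label, camera): "xy" ([column, row] in pixels: a listed point, or the origin of a listed thing).
The state is a dict: "time": time; "q": joint angles; "joint_velocities": joint speeds; "joint_torque": joint torques, N m; "position": TCP position; "tool_rot": TCP orientation; "ft_force": force on the tool from outside, world axes, zero at the start; "moment": the same for the moment, N m; "grip_width": finger opening in m.
Only numpy, scipy, OpenCV 4.12 (cv2) and the standard library are available. Lean on these libraries where they do the work, as an engineer would, in place of code of your own. Each camera call takes 0.05 s, during which the arm holds its last target.

TASK

Get the glass cane pickup ready for checking: on the dark steel plate, push the three loose cane slabs into one tight straight row, every slab flush against the long fence, the row hard up against the end stop and each slab touching the next. Then take the pull knob of the sprung length gauge above the fence, draw its rod out of the brass tube until the black ring on the rod just stands clear of the tube's mouth (65 mm out), so that the pointer shows where the row must end, and finish still holding it there for your mate to compare. Leave everything else on the table where it is.

Things in the scene. Friction and masses are not known exactly. Their poses are not given: they have to be found in the camera images.
- row_corner (a point): inner corner of fence and end stop on the plate's surface. x points square into the fence (away from the robot), y along the fence away from the stop, z up. Fence face: x = 0; stop face: y = 0; both stand 14 mm above the plate. A tight row has slab centres at x = -30, y = 29, 87, 145, z = 9 mm and ends at y = 174 mm, canes square to the fence
- pickup_plate: dark steel plate, fixed, 180 (x) x 310 (y) x 6 mm thick, lying on the table, turned by up to 0.25 rad; origin under its middle, 60 mm in front of the fence face and 125 mm along from the stop face; axes as row_corner's. Its free surface runs to 152 mm in front of the fence and 280 mm along from the stop
- slab_a_mid (a point): one of three identical fused cane slabs (white and amber glass canes side by side, ribbed top): 60 mm along its x (the canes) x 58 mm along its y x 18 mm high, about 0.15 kg, lying flat on the plate, turned up to 0.15 rad from square to the fence, clear of it and of its neighbours. This point is its centre, 9 mm above the plate. Any slab may take any place in the row
- slab_b_mid (a point): one of three identical fused cane slabs (white and amber glass canes side by side, ribbed top): 60 mm along its x (the canes) x 58 mm along its y x 18 mm high, about 0.15 kg, lying flat on the plate, turned up to 0.15 rad from square to the fence, clear of it and of its neighbours. This point is its centre, 9 mm above the plate. Any slab may take any place in the row
- slab_c_mid (a point): one of three identical fused cane slabs (white and amber glass canes side by side, ribbed top): 60 mm along its x (the canes) x 58 mm along its y x 18 mm high, about 0.15 kg, lying flat on the plate, turned up to 0.15 rad from square to the fence, clear of it and of its neighbours. This point is its centre, 9 mm above the plate. Any slab may take any place in the row
- tube_mouth (a point): mouth of the gauge's brass tube (18 mm thick, fixed above the fence, 50 mm above the table), 99 mm along from the stop face, on the rod's axis, 6 mm behind the fence face; axes as row_corner's. The 10 mm steel rod comes out of it along +y
- pull_knob (a point): aluminium spool-shaped knob on the rod's outer end; this point is its centre, on the rod's axis, 50 mm above the table and 30 mm above the fence's top; its y axis is the rod's axis and the way to pull. Waist 18 mm thick, 29 mm long, between flanges 25 mm across; grip the waist from above, closing across the rod. 32 mm nearer the tube a thin pointer arm reaches 40 mm over the slabs, clearing them by 4 mm
- pointer_rod (a joint): how far the rod is pulled out, m: 0 = fully in (as found), 0.065 = the black ring on the rod (3 mm wide) just stands clear of the tube's mouth and the pointer 174 mm from the stop face, 0.085 = end of travel. Its inner spring takes 3.6 N to start, 9.5 N at the mark, and draws the rod back in when let go
- optic_mould: bystander, to be left alone: pale ribbed mould cup, 68 mm across, 54 mm high, at the back of the table; origin at the centre of its underside
- tumbler_clear: bystander, to be left alone: clear glass tumbler, 56 mm across, 70 mm high, at the back of the table; origin at the centre of its underside
- wax_tin: bystander, to be left alone: round flat metal tin, 67 mm across, 24 mm high, right of the plate; origin at the centre of its underside
- cork_big: bystander, to be left alone: large cork stopper, 33 mm across, 32 mm high, standing left of the plate; origin at the centre of its underside
- caliper: bystander, to be left alone: bowed steel caliper, 100 x 179 x 7 mm, lying at the left; origin at the centre of its underside
- tweezers_long: bystander, to be left alone: long steel tweezers, 22 x 195 x 11 mm, lying in front of the plate (robot side); origin at the centre of its underside
- marker: bystander, to be left alone: capped marker pen, 17 x 135 x 16 mm, lying in front of the plate (robot side); origin at the centre of its underside
There are look-alikes about, which are no part of the job. What is shaped like the part that bears slab_a_mid but pink is not meant.

How it is judged:
By the outcome, as a careful person would: the job done as asked, in the order asked, and still so for the second after the job is handed in, while the arm keeps its last pose, push and grip.
It also fails if it takes over 61 s, if anything falls off the work surface, if the arm or the gripper's body presses on something with over 40 N, if the wrist force passes 120 N, or if a joint passes its speed limit or range.

## Working session

There is one attempt and no reset: what is moved stays moved. The work goes in short steps, Python scripts to look and compute and a tool call to move; the robot and the scene stay as the last step left them, time stands still between calls to the robot, and variables do not carry over. Pictures are saved under pics/ and viewed, and the job is handed in when it is done.

Besides the shell and the picture viewer there is one more tool, called after "Request:" as name(argument=value, ...), one argument or row to a line, values as JSON. send_rows: Moves the arm, as the interface text tells. Its arguments: {"type":"object","properties":{"deltas":{"type":"array","items":{"type":"object","properties":{"tx":{"type":"number"},"ty":{"type":"number"},"tz":{"type":"number"},"rx":{"type":"number"},"ry":{"type":"number"},"rz":{"type":"number"}}}},"claw":{"type":"number"},"squeeze":{"type":"number"}},"required":["deltas"]}

```bash
mkdir -p pics
cat > h.py <<'E'
import numpy as np, cv2
from rig import robot
from scipy.spatial.transform import Rotation as Rn
def cam(n):
    o=robot.get_obs(); c=robot.camera(n)
    if 'R' in c: R=np.array(c['R']);t=np.array(c['t'])
    else:
        T=np.array(c['tool_from_camera']);W=np.eye(4);W[:3,:3]=Rn.from_quat(o['tool_rot']).as_matrix();W[:3,3]=o['position']
        M=np.linalg.inv(W@T);R=M[:3,:3];t=M[:3,3]
    return c,np.array(c['intrinsics']),R,t
def toW(u,v,z,K,R,t):
    p=np.array([(u-K[0,2])/K[0,0]*z,(v-K[1,2])/K[1,1]*z,z]);return R.T@(p-t)
def planeW(u,v,h,K,R,t):
    d=R.T@np.array([(u-K[0,2])/K[0,0],(v-K[1,2])/K[1,1],1]);c=-R.T@t
    return c+d*(h-c[2])/d[2]
def save(n,im): cv2.imwrite('pics/'+n,cv2.cvtColor(im,cv2.COLOR_RGB2BGR))
E
python3 - <<'E'
from h import *
print(robot.get_obs())
for n in ['scene','side']:
    c,K,R,t=cam(n); save(n+'0.png',c['color']); print(n,K.tolist(),(-R.T@t).round(3))
    for l,h in [('slab_a_mid',.015),('pull_knob',.05),('tube_mouth',.05),('row_corner',.006)]:
        for d in robot.tip_of(l,n): print(l,d['p'],np.round(d['xy']),planeW(*d['xy'],h,K,R,t).round(4))
E
```

```text
{'time': 0.0, 'q': array([-1.78504200e-01,  5.28474007e-01,  1.43388376e+00,  4.74465495e-06,
        1.18135894e+00, -1.78516676e-01]), 'joint_velocities': array([ 2.21734083e-03, -3.23588531e-04,  3.76752395e-05,  1.32676644e-03,
        1.53360882e-03, -7.59112594e-04]), 'joint_torque': array([-5.45745443e-04, -4.40045428e+01, -1.76593530e+01,  6.32597599e-02,
        5.83207863e-02, -1.53719384e-04]), 'position': array([6.24287462e-01, 1.56760700e-04, 2.21572693e-01]), 'tool_rot': array([ 7.07102610e-01,  7.07110155e-01, -6.03886114e-04, -8.73628071e-04]), 'ft_force': array([0.77901532, 0.32961349, 0.36622849]), 'moment': array([-0.01175116,  0.04575541,  0.02076089]), 'grip_width': 0.08674146603724935}
scene [[468.09100655888136, 0.0, 325.7134467830819], [0.0, 468.09100655888136, 237.60875419650054], [0.0, 0.0, 1.0]] [ 0.056 -0.902  0.6  ]
slab_a_mid 0.97 [356. 345.] [ 0.4461 -0.3215  0.015 ]
slab_a_mid 0.87 [319. 254.] [0.549  0.0187 0.015 ]
slab_a_mid 0.66 [288. 331.] [ 0.3497 -0.2231  0.015 ]
pull_knob 0.73 [335. 237.] [0.5999 0.0283 0.05  ]
pull_knob 0.22 [293. 240.] [0.4954 0.0588 0.05  ]
tube_mouth 0.68 [343. 242.] [ 0.6029 -0.0058  0.05  ]
row_corner 0.9 [367. 270.] [ 0.6248 -0.0889  0.006 ]
row_corner 0.28 [376. 304.] [ 0.5612 -0.2199  0.006 ]
side [[485.5806625904604, 0.0, 318.9096846082133], [0.0, 485.5806625904604, 240.80839454843007], [0.0, 0.0, 1.0]] [0.151 0.808 0.55 ]
slab_a_mid 0.74 [410. 207.] [ 0.438  -0.3064  0.015 ]
slab_a_mid 0.72 [439. 231.] [ 0.3404 -0.2116  0.015 ]
slab_a_mid 0.58 [310. 258.] [0.5509 0.034  0.015 ]
pull_knob 0.74 [290. 242.] [0.5913 0.0481 0.05  ]
pull_knob 0.19 [311. 258.] [0.5213 0.0853 0.05  ]
tube_mouth 0.56 [291. 229.] [ 0.6157 -0.001   0.05  ]
tube_mouth 0.53 [295. 325.] [0.4511 0.278  0.05  ]
row_corner 0.81 [308. 226.] [ 0.6291 -0.1064  0.006 ]
```

View pics/scene0.png

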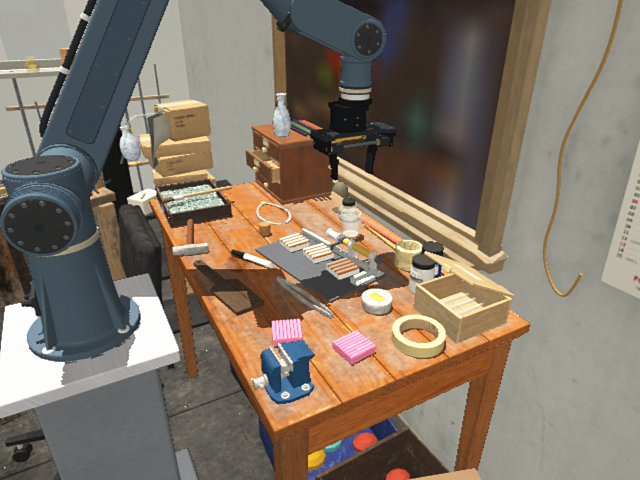

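View pics/side0.png

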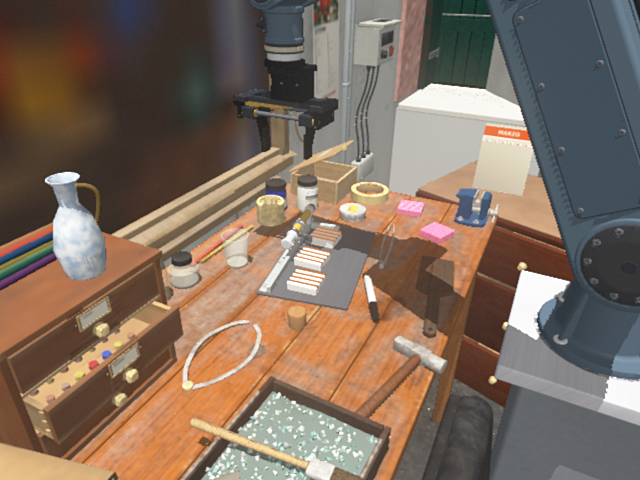

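Run:
```python
from h import *
c,K,R,t=cam('wrist'); save('wrist0.png',c['color']); print(K.tolist(),(-R.T@t).round(3),R.round(3).tolist())
for l,h in [('slab_a_mid',.015),('pull_knob',.05),('tube_mouth',.05),('row_corner',.006)]:
        for d in robot.tip_of(l,'wrist'): print(l,d['p'],np.round(d['xy']),planeW(*d['xy'],h,K,R,t).round(4))
```

```text
[[336.49506029962555, 0.0, 319.1930981668491], [0.0, 336.49506029962555, 239.10863999544847], [0.0, 0.0, 1.0]] [0.626 0.081 0.385] [[1.0, 0.0, 0.0], [0.0, -0.955, 0.297], [0.0, -0.297, -0.955]]
slab_a_mid 0.74 [252. 184.] [0.5516 0.0297 0.015 ]
pull_knob 0.85 [291. 179.] [0.598  0.0394 0.05  ]
tube_mouth 0.82 [303. 222.] [ 0.6087 -0.0045  0.05  ]
tube_mouth 0.37 [294. 182.] [0.6005 0.0365 0.05  ]
row_corner 0.74 [315. 292.] [ 0.6208 -0.1055  0.006 ]
```

View pics/wrist0.png

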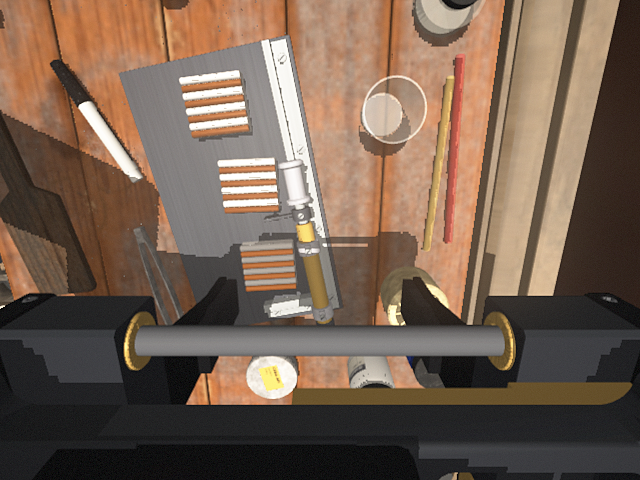

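The wrist picture shows the three white/amber slabs on the dark plate at (215,104), (249,185) and (269,265). The knob is at (292,183), the tube mouth near (303,222) and the stop at (288,303). The pink slabs are off the plate at scene (356,345) and (288,331), so they are look-alikes and not wanted. Next I'll measure from depth.

```bash
cat >> h.py <<'E'
def cloud(c,K,R,t):
    z=c['z_map'];v,u=np.mgrid[:480,:640]
    P=np.stack([(u-K[0,2])/K[0,0]*z,(v-K[1,2])/K[1,1]*z,z],-1)
    W=(P-t)@R; W[z==0]=np.nan; return W
def rect(m):
    return cv2.minAreaRect(m.astype(np.float32))
E
python3 - <<'E'
from h import *
c,K,R,t=cam('wrist'); W=cloud(c,K,R,t); np.save('w0.npy',W)
im=c['color'][20:340,110:350]; save('crop0.png',cv2.resize(im,None,fx=2.4,fy=1.8*1.0) if 0 else cv2.resize(im,(432,576),interpolation=cv2.INTER_CUBIC))
Z=W[...,2]
for (u,v) in [(160,120),(200,230),(215,104),(249,185),(269,265),(280,80),(300,150),(292,183),(288,303),(315,270)]: print((u,v),W[v,u].round(4))
hm=np.clip(Z*1000*3,0,255); hm=np.nan_to_num(hm).astype(np.uint8)
h2=cv2.applyColorMap(hm,cv2.COLORMAP_JET)[20:340,110:350]; cv2.imwrite('pics/hm0.png',cv2.resize(h2,(432,576),interpolation=cv2.INTER_NEAREST))
for d in robot.outline_of('slab_a_mid','wrist'): 
    m=d['pixels']; p=W[m]; p=p[(p[:,2]>.019)&(p[:,2]<.028)]; print(d['p'],d['xy'],len(p),rect(p[:,:2]*1000))
E
```

```text
(160, 120) [0.4566 0.0958 0.0065]
(200, 230) [ 0.4861 -0.0257  0.0057]
(215, 104) [0.5211 0.1103 0.0227]
(249, 185) [0.5505 0.0295 0.0238]
(269, 265) [ 0.5679 -0.0624  0.0239]
(280, 80) [0.5857 0.1341 0.0099]
(300, 150) [0.6051 0.0653 0.0131]
(292, 183) [0.5994 0.0364 0.0587]
(288, 303) [ 0.588  -0.1134  0.0195]
(315, 270) [ 0.6213 -0.0545  0.058 ]
0.75 [250.0, 183.3] 2939 ((550.0481567382812, 27.48577308654785), (59.68479537963867, 57.99546432495117), 2.757329225540161)
```

View pics/crop0.png

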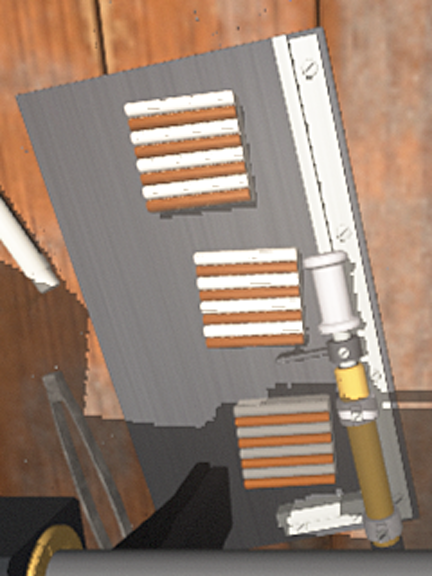

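View pics/hm0.png

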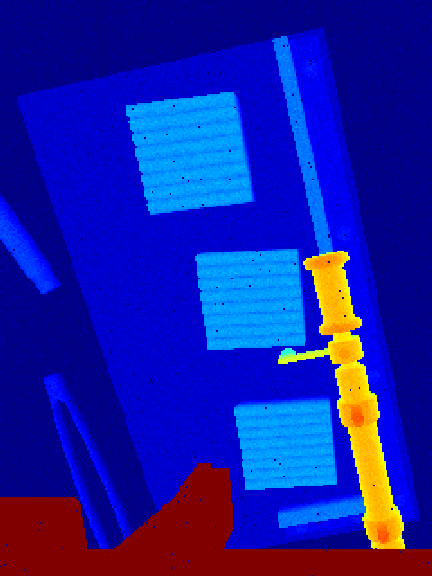

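The crop and height map separate everything cleanly: the slabs, the thin fence strip, the stop, and the tube with knob and pointer. Next I'll fit the frame.

Run:
```python
from h import *
W=np.load('w0.npy'); Z=W[...,2]
reg=np.zeros(Z.shape,np.uint8); reg[30:320,150:340]=1
m=((Z>.0155)&(Z<.0275)&(reg>0)).astype(np.uint8)
n,l,st,ce=cv2.connectedComponentsWithStats(m,connectivity=4)
for i in range(1,n):
    if st[i,4]>120:
        p=W[l==i]; print(i,ce[i].round(),st[i,4],np.median(p[:,2]).round(4),rect(p[:,:2]*1000))
k=(Z>.04)&(Z<.075)&(reg>0); k[:, :285]=0
p=W[k]; print('gauge',rect(p[:,:2]*1000))
# fence face line: per row leftmost px of fence comp
import math
i=[i for i in range(1,n) if st[i,4]>120 and ce[i][0]>270 and ce[i][1]<160][0]
L=[]
for v in range(480):
    u=np.where(l[v]==i)[0]
    if len(u)>2: L.append((W[v,u[0],:2]+0,W[v,u[-1],:2]))
L=np.array(L); 
for s in (0,1):
    vx,vy,x0,y0=cv2.fitLine((L[:,s]*1000).astype(np.float32),cv2.DIST_HUBER,0,.01,.01).ravel(); print('edge',s,vx,vy,x0,y0,'theta',math.atan2(-vx*np.sign(vy),abs(vy)))
```

```text
1 [278.  99.] 997 0.0204 ((584.1972045898438, 111.52488708496094), (8.289554595947266, 114.27584838867188), 11.189476013183594)
2 [216. 104.] 3717 0.0236 ((521.1434326171875, 109.42475891113281), (59.84217071533203, 57.62113571166992), 6.682424545288086)
3 [249. 185.] 3011 0.0236 ((550.1260986328125, 27.552669525146484), (59.68888854980469, 58.01370620727539), 2.962094783782959)
4 [269. 266.] 2480 0.0237 ((566.9448852539062, -66.03591918945312), (59.83705139160156, 57.65420913696289), 3.661811351776123)
5 [288. 304.] 439 0.0205 ((587.863037109375, -115.3862075805664), (59.279624938964844, 11.045707702636719), 11.370981216430664)
gauge ((611.7507934570312, -31.265823364257812), (29.40329360961914, 178.73411560058594), 10.934587478637695)
edge 0 0.19333006 -0.98113376 580.4272 113.04755 theta 0.19455512030677946
edge 1 0.19298361 -0.981202 591.51556 94.11507 theta 0.19420201029344508
```

Request:
send_rows(
  deltas=[
    {"rz": -0.12,"tx": -1.5,"ty": -2},
    {"rz": -0.24,"tx": -3,"ty": -4},
    {"rz": -0.36,"tx": -4.5,"ty": -6},
    {"rz": -0.48,"tx": -6,"ty": -8},
    {"rz": -0.6,"tx": -7.7,"ty": -11.4},
  ],
  claw=2.0,
  squeeze=30,
)

```text
schema error: expected keys tx, ty, tz, rx, ry, rz
```

Request:
send_rows(
  deltas=[
    {"rz": -0.12,"tz": 2},
    {"rz": -0.24,"tz": 4},
    {"rz": -0.36,"tz": 6},
    {"rz": -0.48,"tz": 8},
    {"rz": -0.6,"tz": 10},
  ],
)

```text
schema error: expected keys tx, ty, tz, rx, ry, rz
```

Request:
send_rows(
  deltas=[
    {"rz": -0.12},
    {"rz": -0.24},
    {"rz": -0.36},
    {"rz": -0.48},
    {"rz": -0.566},
  ],
)

```text
schema error: expected keys tx, ty, tz, rx, ry, rz
```

```bash
cat >> h.py <<'E'
TH=0.195; EX=np.array([np.cos(TH),np.sin(TH)]); EY=np.array([-np.sin(TH),np.cos(TH)]); XF=591.; YS=-221.6
def plate(w): w=np.array(w[:2])*1000; return np.array([w@EX-XF,w@EY-YS])
def where():
    o=robot.get_obs(); Rm=Rn.from_quat(o['tool_rot']).as_matrix()
    ax=Rm[:2,0]; yaw=np.degrees(np.arctan2(ax@EY,ax@EX))
    print('t %.2f plate xy'%o['time'],plate(o['position']).round(1),'z %.1f'%(o['position'][2]*1000),'toolx yaw in plate %.2f'%yaw,'tilt',Rm[:,2].round(3),'F',o['ft_force'].round(1),'grip',round(o['grip_width']*1000,1),'q',o['q'].round(2)); return o
E
python3 -c "
from h import *
where()"
```

```text
t 0.85 plate xy [ 22.2 100.5] z 222.6 toolx yaw in plate 78.83 tilt [ 0. -0. -1.] F [-0.3  0.  -0.8] grip 87.1 q [-0.18  0.53  1.43  0.    1.18 -0.18]
```

Request:
send_rows(
  deltas=[
    {"rx": 0,"ry": 0,"tz": 0,"rz": -0.12,"tx": -1.5,"ty": -2.2},
    {"rx": 0,"ry": 0,"tz": 0,"rz": -0.24,"tx": -3,"ty": -4.5},
    {"rx": 0,"ry": 0,"tz": 0,"rz": -0.36,"tx": -4.6,"ty": -6.8},
    {"rx": 0,"ry": 0,"tz": 0,"rz": -0.48,"tx": -6.2,"ty": -9.1},
    {"rx": 0,"ry": 0,"tz": 0,"rz": -0.6,"tx": -7.7,"ty": -11.4},
  ],
  claw=2.0,
  squeeze=30,
)

```text
time: 1.27
position: [0.51, -0.0776, 0.2226]
tool_rot: [0.464, 0.886, -0.0, 0.0]
ft_force: [0.1, -0.4, 0.5]
grip_width: 0.0616
```

Request:
send_rows(
  deltas=[
    {"rx": 0,"ry": 0,"tz": 2,"rz": -0.12,"tx": 0,"ty": 0},
    {"rx": 0,"ry": 0,"tz": 4,"rz": -0.24,"tx": 0,"ty": 0},
    {"rx": 0,"ry": 0,"tz": 6,"rz": -0.36,"tx": 0,"ty": 0},
    {"rx": 0,"ry": 0,"tz": 8,"rz": -0.48,"tx": 0,"ty": 0},
    {"rx": 0,"ry": 0,"tz": 10,"rz": -0.6,"tx": 0,"ty": 0},
  ],
)

```text
time: 1.68
position: [0.5112, -0.0772, 0.122]
tool_rot: [0.182, 0.983, -0.0, 0.001]
ft_force: [-0.4, 0.8, 0.4]
grip_width: 0.0282
```

Request:
send_rows(
  deltas=[
    {"rx": 0,"ry": 0,"tz": 0,"rz": -0.12,"tx": 0,"ty": 0},
    {"rx": 0,"ry": 0,"tz": 0,"rz": -0.24,"tx": 0,"ty": 0},
    {"rx": 0,"ry": 0,"tz": 0,"rz": -0.36,"tx": 0,"ty": 0},
    {"rx": 0,"ry": 0,"tz": 0,"rz": -0.48,"tx": 0,"ty": 0},
    {"rx": 0,"ry": 0,"tz": 0,"rz": -0.566,"tx": 0,"ty": 0},
  ],
)

```text
time: 2.1
position: [0.5112, -0.0771, 0.1226]
tool_rot: [-0.1, 0.995, -0.0, 0.0]
ft_force: [0.8, 0.8, 0.0]
grip_width: 0.0199
```

```bash
python3 -c "
from h import *
where()"
```

```text
t 2.10 plate xy [-104.4   46.9] z 122.6 toolx yaw in plate -179.68 tilt [ 0. -0. -1.] F [0.8 0.8 0. ] grip 19.9 q [-0.37  0.53  1.8  -0.    0.81 -2.14]
```

Request:
send_rows(
  deltas=[
    {"rx": 0,"ry": 0,"rz": 0,"tx": 0,"ty": 0,"tz": 3.5},
    {"rx": 0,"ry": 0,"rz": 0,"tx": 0,"ty": 0,"tz": 7},
    {"rx": 0,"ry": 0,"rz": 0,"tx": 0,"ty": 0,"tz": 9.5},
    {"rx": 0,"ry": 0,"rz": 0,"tx": 0,"ty": 0,"tz": 10.8},
    {"rx": 0,"ry": 0,"rz": 0,"tx": 0,"ty": 0,"tz": 10.8},
  ],
)

```text
time: 2.52
position: [0.5093, -0.0764, 0.0119]
tool_rot: [-0.097, 0.995, 0.001, -0.003]
ft_force: [-0.8, -0.7, -0.1]
grip_width: 0.0199
```

```bash
python3 -c "
from h import *
where(); c,K,R,t=cam('wrist'); save('w1.png',c['color'])"
```

```text
t 2.52 plate xy [-106.2   48. ] z 11.9 toolx yaw in plate 180.00 tilt [-0.005  0.002 -1.   ] F [-0.8 -0.7 -0.1] grip 19.9 q [-0.37  0.74  1.85  0.    0.56 -2.13]
```

View pics/w1.png

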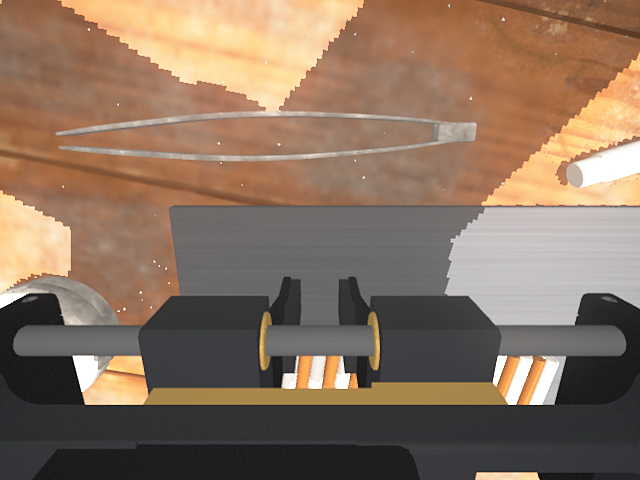

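The fingers straddle slab A's front face (about 320,370), and the tweezers are clear. I'll push it to the fence.

Request:
send_rows(
  deltas=[
    {"rx": 0,"ry": 0,"rz": 0,"tx": -0.8,"ty": 0,"tz": 0},
    {"rx": 0,"ry": 0,"rz": 0,"tx": -1.6,"ty": 0,"tz": 0},
    {"rx": 0,"ry": 0,"rz": 0,"tx": -2.2,"ty": 0,"tz": 0},
    {"rx": 0,"ry": 0,"rz": 0,"tx": -2.7,"ty": 0,"tz": 0},
    {"rx": 0,"ry": 0,"rz": 0,"tx": -3.1,"ty": 0,"tz": 0},
  ],
)

```text
time: 2.98
position: [0.5425, -0.0709, 0.0155]
tool_rot: [-0.098, 0.995, -0.0, 0.001]
ft_force: [-1.5, -0.5, 0.9]
grip_width: 0.0199
```

Request:
send_rows(
  deltas=[
    {"rx": 0,"ry": 0,"rz": 0,"tx": -0.2,"ty": 0,"tz": 0},
    {"rx": 0,"ry": 0,"rz": 0,"tx": -0.4,"ty": 0,"tz": 0},
    {"rx": 0,"ry": 0,"rz": 0,"tx": -0.4,"ty": 0,"tz": 0},
  ],
)

```text
time: 3.23
position: [0.5428, -0.07, 0.0147]
tool_rot: [-0.098, 0.995, 0.0, -0.003]
ft_force: [-5.8, -3.6, 5.1]
grip_width: 0.0204
```

```bash
python3 -c "
from h import *
o=where(); print(o['ft_force'][:2]@EX)"
```

```text
t 3.23 plate xy [-72.   47.7] z 14.7 toolx yaw in plate -179.93 tilt [-0.006  0.    -1.   ] F [-5.8 -3.6  5.1] grip 20.4 q [-0.33  0.75  1.77 -0.    0.63 -2.1 ]
-6.42749889020541
```

Request:
send_rows(
  deltas=[
    {"rx": 0,"ry": 0,"rz": 0,"tx": -0.2,"ty": 0,"tz": 0},
    {"rx": 0,"ry": 0,"rz": 0,"tx": -0.2,"ty": 0,"tz": 0},
  ],
)

```text
time: 3.4
position: [0.5429, -0.0699, 0.0146]
tool_rot: [-0.098, 0.995, 0.001, -0.005]
ft_force: [-8.6, -5.9, 6.7]
grip_width: 0.0204
```

```bash
python3 -c "
from h import *
o=where(); print(o['ft_force'][:2]@EX)"
```

```text
t 3.40 plate xy [-72.   47.8] z 14.6 toolx yaw in plate -179.90 tilt [-0.009  0.001 -1.   ] F [-8.6 -5.9  6.7] grip 20.4 q [-0.33  0.75  1.76 -0.    0.64 -2.09]
-9.619743864539878
```

Request:
send_rows(
  deltas=[
    {"rx": 0,"ry": 0,"rz": 0,"tx": 2,"ty": 0,"tz": 0},
    {"rx": 0,"ry": 0,"rz": 0,"tx": 3.5,"ty": 2,"tz": 0},
    {"rx": 0,"ry": 0,"rz": 0,"tx": 3.7,"ty": 5,"tz": 0},
    {"rx": 0,"ry": 0,"rz": 0,"tx": 3.7,"ty": 8,"tz": 0},
    {"rx": 0,"ry": 0,"rz": 0,"tx": 3.7,"ty": 9.4,"tz": 0},
  ],
)

```text
time: 3.82
position: [0.4911, 0.0176, 0.0147]
tool_rot: [-0.098, 0.995, 0.001, -0.001]
ft_force: [-1.1, 0.1, -0.5]
grip_width: 0.0199
```

Request:
send_rows(
  deltas=[
    {"rx": 0,"ry": 0,"rz": 0,"tx": -1.0,"ty": 0,"tz": 0},
    {"rx": 0,"ry": 0,"rz": 0,"tx": -1.8,"ty": 0,"tz": 0},
    {"rx": 0,"ry": 0,"rz": 0,"tx": -2.5,"ty": 0,"tz": 0},
    {"rx": 0,"ry": 0,"rz": 0,"tx": -3.0,"ty": 0,"tz": 0},
    {"rx": 0,"ry": 0,"rz": 0,"tx": -3.3,"ty": 0,"tz": 0},
  ],
)

```text
time: 4.23
position: [0.525, 0.0207, 0.0145]
tool_rot: [-0.097, 0.995, -0.0, -0.001]
ft_force: [-6.9, -3.7, 3.6]
grip_width: 0.0202
```

Request:
send_rows(
  deltas=[
    {"rx": 0,"ry": 0,"rz": 0,"tx": -0.2,"ty": 0,"tz": 0},
    {"rx": 0,"ry": 0,"rz": 0,"tx": -0.4,"ty": 0,"tz": 0},
    {"rx": 0,"ry": 0,"rz": 0,"tx": -0.4,"ty": 0,"tz": 0},
  ],
)

```text
time: 4.48
position: [0.5249, 0.0212, 0.0141]
tool_rot: [-0.097, 0.995, 0.0, -0.005]
ft_force: [-7.5, -5.0, 4.4]
grip_width: 0.0198
```

```bash
python3 -c "
from h import *
o=where(); print(o['ft_force'][:2]@EX)"
```

```text
t 4.48 plate xy [-71.9 140.7] z 14.1 toolx yaw in plate -179.98 tilt [-0.01 -0.   -1.  ] F [-7.5 -5.   4.4] grip 19.8 q [-0.17  0.74  1.82 -0.    0.59 -1.93]
-8.360572116239608
```

Request:
send_rows(
  deltas=[
    {"rx": 0,"ry": 0,"rz": 0,"tx": 2.5,"ty": 0,"tz": 0},
    {"rx": 0,"ry": 0,"rz": 0,"tx": 4.2,"ty": 0.5,"tz": 0},
    {"rx": 0,"ry": 0,"rz": 0,"tx": 4.5,"ty": 3.5,"tz": 0},
    {"rx": 0,"ry": 0,"rz": 0,"tx": 4.5,"ty": 7,"tz": 0},
    {"rx": 0,"ry": 0,"rz": 0,"tx": 4.5,"ty": 8.7,"tz": 0},
  ],
)

```text
time: 4.9
position: [0.4674, 0.1002, 0.0145]
tool_rot: [-0.097, 0.995, 0.0, -0.0]
ft_force: [0.3, 0.3, -0.9]
grip_width: 0.0199
```

Request:
send_rows(
  deltas=[
    {"rx": 0,"ry": 0,"rz": 0,"tx": -1.0,"ty": 0,"tz": 0},
    {"rx": 0,"ry": 0,"rz": 0,"tx": -1.9,"ty": 0,"tz": 0},
    {"rx": 0,"ry": 0,"rz": 0,"tx": -2.8,"ty": 0,"tz": 0},
    {"rx": 0,"ry": 0,"rz": 0,"tx": -3.6,"ty": 0,"tz": 0},
    {"rx": 0,"ry": 0,"rz": 0,"tx": -4.1,"ty": 0,"tz": 0},
  ],
)

```text
time: 5.32
position: [0.5082, 0.1061, 0.0144]
tool_rot: [-0.097, 0.995, -0.0, -0.002]
ft_force: [-7.3, -4.1, 5.1]
grip_width: 0.0197
```

Request:
send_rows(
  deltas=[
    {"rx": 0,"ry": 0,"rz": 0,"tx": -0.2,"ty": 0,"tz": 0},
    {"rx": 0,"ry": 0,"rz": 0,"tx": -0.4,"ty": 0,"tz": 0},
    {"rx": 0,"ry": 0,"rz": 0,"tx": -0.4,"ty": 0,"tz": 0},
  ],
)

```text
time: 5.57
position: [0.5081, 0.1064, 0.0141]
tool_rot: [-0.097, 0.995, -0.0, -0.005]
ft_force: [-6.9, -4.5, 4.3]
grip_width: 0.0198
```

```bash
python3 -c "
from h import *
o=where(); print(o['ft_force'][:2]@EX)"
```

```text
t 5.57 plate xy [-71.9 227.5] z 14.1 toolx yaw in plate 179.99 tilt [-0.01  -0.001 -1.   ] F [-6.9 -4.5  4.3] grip 19.8 q [-0.01  0.73  1.83 -0.    0.58 -1.77]
-7.629238707763203
```

Request:
send_rows(
  deltas=[
    {"rx": 0,"ry": 0,"rz": 0,"tx": 1.5,"ty": 0,"tz": 0},
    {"rx": 0,"ry": 0,"rz": 0.12,"tx": 2,"ty": 0,"tz": -3},
    {"rx": 0,"ry": 0,"rz": 0.24,"tx": 1,"ty": 1.5,"tz": -6.5},
    {"rx": 0,"ry": 0,"rz": 0.36,"tx": -1,"ty": 3.5,"tz": -10},
    {"rx": 0,"ry": 0,"rz": 0.48,"tx": -3.8,"ty": 5.6,"tz": -12},
  ],
)

```text
time: 5.98
position: [0.5376, 0.1682, 0.1365]
tool_rot: [0.146, 0.989, -0.0, 0.0]
ft_force: [1.0, -0.4, -0.4]
grip_width: 0.0199
```

Request:
send_rows(
  deltas=[
    {"rx": 0,"ry": 0,"tz": 0,"rz": 0.12,"tx": 0,"ty": 0},
    {"rx": 0,"ry": 0,"tz": 0,"rz": 0.24,"tx": 0,"ty": 0},
    {"rx": 0,"ry": 0,"tz": 0,"rz": 0.36,"tx": 0,"ty": 0},
    {"rx": 0,"ry": 0,"tz": 0,"rz": 0.48,"tx": 0,"ty": 0},
    {"rx": 0,"ry": 0,"tz": 0,"rz": 0.6,"tx": 0,"ty": 0},
  ],
)

```text
time: 6.4
position: [0.5387, 0.1685, 0.1339]
tool_rot: [0.431, 0.902, 0.0, 0.001]
ft_force: [-0.3, -0.1, -0.8]
grip_width: 0.02
```

Request:
send_rows(
  deltas=[
    {"rx": 0,"ry": 0,"tz": 0,"rz": 0.12,"tx": 0,"ty": 0},
    {"rx": 0,"ry": 0,"tz": 0,"rz": 0.24,"tx": 0,"ty": 0},
    {"rx": 0,"ry": 0,"tz": 0,"rz": 0.36,"tx": 0,"ty": 0},
    {"rx": 0,"ry": 0,"tz": 0,"rz": 0.48,"tx": 0,"ty": 0},
    {"rx": 0,"ry": 0,"tz": 0,"rz": 0.491,"tx": 0,"ty": 0},
  ],
)

```text
time: 6.82
position: [0.5386, 0.1684, 0.1338]
tool_rot: [0.636, 0.771, 0.0, 0.0]
ft_force: [0.2, -0.1, 0.1]
grip_width: 0.0202
```

Run:
```python
from h import *
where(); c,K,R,t=cam('wrist'); save('w2.png',c['color'])
for d in robot.outline_of('cork_big','wrist'): W=cloud(c,K,R,t); p=W[d['pixels']]; print(d['p'],d['xy'],np.nanmedian(p,0),plate(np.nanmedian(p,0)))
c,K,R,t=cam('scene'); save('s2.png',c['color'][200:330,230:450].repeat(3,0).repeat(3,1))
for d in robot.outline_of('cork_big','scene'): W=cloud(c,K,R,t); p=W[d['pixels']]; print(d['p'],d['xy'],np.nanmedian(p,0),plate(np.nanmedian(p,0)))
```

```text
t 6.82 plate xy [-30.  282.4] z 133.8 toolx yaw in plate 89.78 tilt [ 0.001  0.    -1.   ] F [ 0.2 -0.1  0.1] grip 20.2 q [ 0.1   0.57  1.67  0.    0.9  -0.09]
0.61 [257.8, 155.0] [0.48150305 0.22217859 0.03238656] [-75.57177982 346.26861417]
0.73 [406.4, 250.6] [ 0.715484   -0.11139946  0.04222976] [ 89.33842251 -26.32503383]
0.43 [327.9, 266.0] [ 0.52210662 -0.03562413  0.00658665] [-85.69128162  85.48424307]
```

View pics/w2.png

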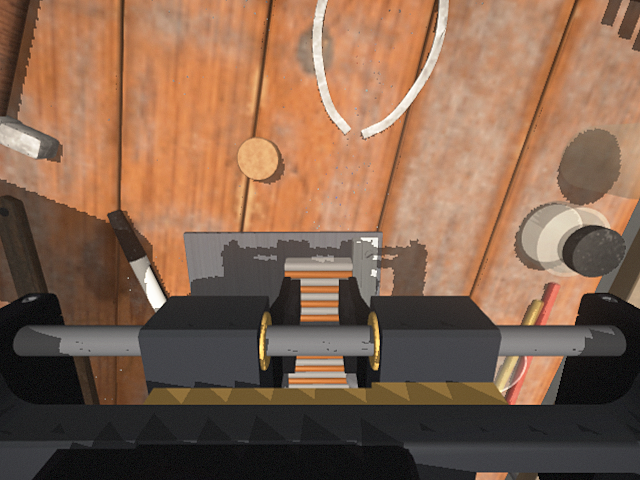

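View pics/s2.png

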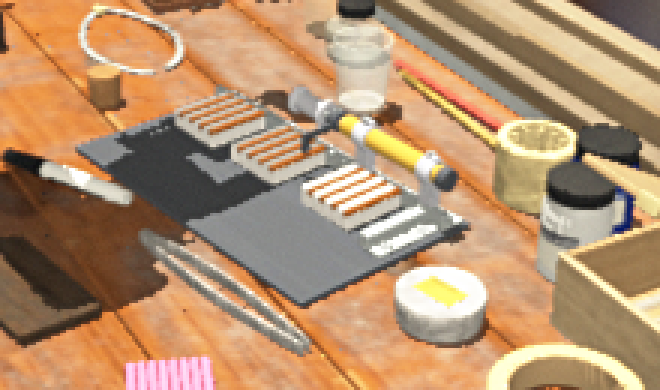

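Run:
```python
from h import *
c,K,R,t=cam('wrist')
for u,v in [(286,258),(350,258),(318,260)]:
    p=planeW(u,v,.024,K,R,t); print(plate(p))
W=cloud(c,K,R,t)
for u,v in [(318,235),(318,270),(318,290)]: print(W[v,u].round(4), plate(W[v,u]))
```

```text
[-58.60330644 262.11293069]
[ -3.41365814 262.20934235]
[-31.00826744 260.31955737]
[0.5384 0.1635 0.0067] [-31.07356441 277.69556377]
[0.5436 0.1376 0.0246] [-30.99865528 251.23523112]
[0.5474 0.1184 0.0238] [-30.98370132 231.72346407]
```

Request:
send_rows(
  deltas=[
    {"rx": 0,"ry": 0,"rz": 0,"tx": 0.8,"ty": -0.3,"tz": 3.5},
    {"rx": 0,"ry": 0,"rz": 0,"tx": 0.8,"ty": -0.3,"tz": 7},
    {"rx": 0,"ry": 0,"rz": 0,"tx": 0.8,"ty": -0.3,"tz": 10},
    {"rx": 0,"ry": 0,"rz": 0,"tx": 0.8,"ty": -0.3,"tz": 11.8},
    {"rx": 0,"ry": 0,"rz": 0,"tx": 0.8,"ty": -0.3,"tz": 11.8},
  ],
)

```text
time: 7.48
position: [0.5302, 0.1758, 0.0119]
tool_rot: [0.634, 0.773, -0.003, -0.003]
ft_force: [1.4, 0.4, 0.3]
grip_width: 0.0201
```

Run:
```python
from h import *
where(); c,K,R,t=cam('wrist'); save('w3.png',c['color'])
c,K,R,t=cam('scene'); save('s3.png',c['color'][190:320,230:450].repeat(3,0).repeat(3,1))
```

```text
t 7.48 plate xy [-36.8 291.3] z 11.9 toolx yaw in plate 90.06 tilt [-0.008 -0.001 -1.   ] F [1.4 0.4 0.3] grip 20.1 q [ 0.12  0.76  1.74 -0.    0.65 -0.08]
```

View pics/s3.png

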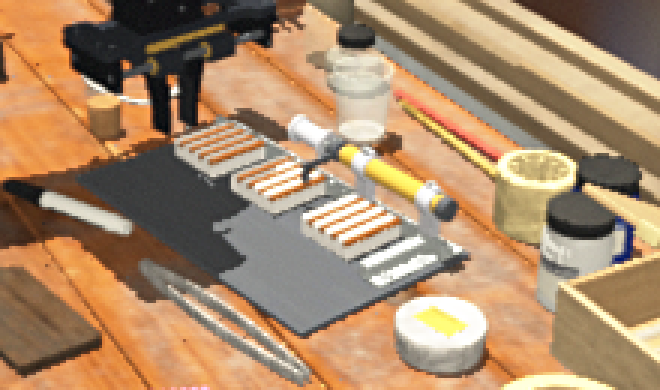

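Request:
send_rows(
  deltas=[
    {"rx": 0,"ry": 0,"rz": 0,"tx": -1.0,"ty": 0,"tz": 0},
    {"rx": 0,"ry": 0,"rz": 0,"tx": -2.0,"ty": 0,"tz": 0},
    {"rx": 0,"ry": 0,"rz": 0,"tx": -3.0,"ty": 0.1,"tz": 0},
    {"rx": 0,"ry": 0,"rz": 0,"tx": -4.0,"ty": 0.2,"tz": 0},
    {"rx": 0,"ry": 0,"rz": 0,"tx": -5.0,"ty": 0.2,"tz": 0},
  ],
)

```text
time: 8.0
position: [0.5452, 0.1265, 0.0165]
tool_rot: [0.635, 0.772, 0.0, 0.0]
ft_force: [-1.1, 0.9, 1.4]
grip_width: 0.0199
```

Request:
send_rows(
  deltas=[
    {"rx": 0,"ry": 0,"rz": 0,"tx": -1.0,"ty": 0,"tz": 0},
    {"rx": 0,"ry": 0,"rz": 0,"tx": -2.0,"ty": 0,"tz": 0},
    {"rx": 0,"ry": 0,"rz": 0,"tx": -3.0,"ty": 0,"tz": 0},
    {"rx": 0,"ry": 0,"rz": 0,"tx": -3.7,"ty": 0,"tz": 0},
    {"rx": 0,"ry": 0,"rz": 0,"tx": -4.3,"ty": 0,"tz": 0},
  ],
)

```text
time: 8.42
position: [0.5534, 0.0847, 0.0158]
tool_rot: [0.635, 0.772, 0.0, -0.0]
ft_force: [-1.2, 5.2, 4.8]
grip_width: 0.0197
```

Run:
```python
from h import *
o=where(); print(o['ft_force'][:2]@EX,o['ft_force'][:2]@EY)
c,K,R,t=cam('scene'); save('s4.png',c['color'][190:320,230:450].repeat(3,0).repeat(3,1))
```

```text
t 8.42 plate xy [-31.7 197.4] z 15.8 toolx yaw in plate 89.94 tilt [ 0.     0.001 -1.   ] F [-1.2  5.2  4.8] grip 19.7 q [-0.05  0.76  1.74  0.    0.65 -0.24]
-0.11987633448957939 5.333509148892453
```

View pics/s4.png

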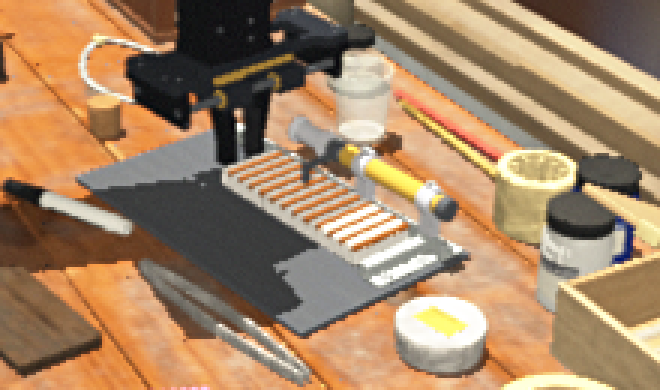

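The row is together, with about 10 mm left to the stop. I'll push on.

Request:
send_rows(
  deltas=[
    {"rx": 0,"ry": 0,"rz": 0,"tx": -0.4,"ty": 0,"tz": 0},
    {"rx": 0,"ry": 0,"rz": 0,"tx": -0.8,"ty": 0,"tz": 0},
    {"rx": 0,"ry": 0,"rz": 0,"tx": -1.0,"ty": 0,"tz": 0},
    {"rx": 0,"ry": 0,"rz": 0,"tx": -1.2,"ty": 0,"tz": 0},
    {"rx": 0,"ry": 0,"rz": 0,"tx": -1.3,"ty": 0,"tz": 0},
  ],
)

```text
time: 8.88
position: [0.5554, 0.0729, 0.0156]
tool_rot: [0.635, 0.773, 0.0, -0.0]
ft_force: [0.3, 8.7, 2.6]
grip_width: 0.02
```

Run:
```python
from h import *
o=where(); print(o['ft_force'][:2]@EX,o['ft_force'][:2]@EY)
c,K,R,t=cam('scene'); save('s5.png',c['color'][190:320,230:450].repeat(3,0).repeat(3,1))
```

```text
t 8.88 plate xy [-32.  185.5] z 15.6 toolx yaw in plate 89.99 tilt [-0.  0. -1.] F [0.3 8.7 2.6] grip 20.0 q [-0.07  0.76  1.74  0.    0.65 -0.26]
1.9635053865859275 8.47704780784264
```

View pics/s5.png

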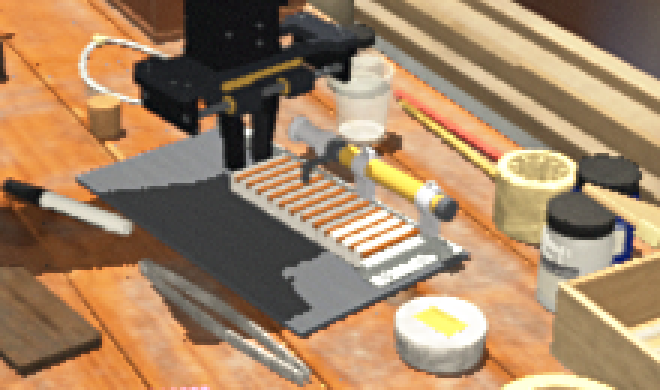

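Request:
send_rows(
  deltas=[
    {"rx": 0,"ry": 0,"rz": 0,"tx": -0.2,"ty": 0,"tz": 0},
    {"rx": 0,"ry": 0,"rz": 0,"tx": -0.4,"ty": 0,"tz": 0},
    {"rx": 0,"ry": 0,"rz": 0,"tx": -0.4,"ty": 0,"tz": 0},
  ],
)

```text
time: 9.18
position: [0.5554, 0.0726, 0.0157]
tool_rot: [0.636, 0.772, 0.002, -0.002]
ft_force: [-1.6, 18.1, 3.5]
grip_width: 0.0202
```

Run:
```python
from h import *
o=where(); print(o['ft_force'][:2]@EX,o['ft_force'][:2]@EY)
```

```text
t 9.18 plate xy [-32.  185.2] z 15.7 toolx yaw in plate 89.84 tilt [-0.001  0.006 -1.   ] F [-1.6 18.1  3.5] grip 20.2 q [-0.07  0.76  1.74  0.01  0.65 -0.27]
1.9273323715721997 18.050810205575655
```

Request:
send_rows(
  deltas=[
    {"rx": 0,"ry": 0,"rz": 0,"tx": 0.8,"ty": 0,"tz": 0},
    {"rx": 0,"ry": 0,"rz": 0,"tx": 2,"ty": 0,"tz": -3},
    {"rx": 0,"ry": 0,"rz": 0,"tx": 2,"ty": 0,"tz": -7},
    {"rx": 0,"ry": 0,"rz": 0,"tx": 0,"ty": 0,"tz": -11},
    {"rx": 0,"ry": 0,"rz": 0,"tx": -1.8,"ty": 0,"tz": -15},
  ],
)

```text
time: 9.6
position: [0.5589, 0.0528, 0.1618]
tool_rot: [0.634, 0.774, -0.001, 0.0]
ft_force: [1.5, 0.3, -1.2]
grip_width: 0.0198
```

Request:
send_rows(
  deltas=[
    {"rx": 0,"ry": 0,"rz": 0,"tx": -2,"ty": 0,"tz": -3.5},
    {"rx": 0,"ry": 0,"rz": 0,"tx": -4,"ty": 0,"tz": -6},
    {"rx": 0,"ry": 0,"rz": 0,"tx": -4,"ty": 0,"tz": -6},
  ],
)

```text
time: 9.85
position: [0.5724, 0.0091, 0.227]
tool_rot: [0.636, 0.772, 0.002, 0.008]
ft_force: [1.3, 0.8, 0.7]
grip_width: 0.0197
```

```bash
cat > rowchk.py <<'E'
from h import *
import sys
where(); c,K,R,t=cam('wrist'); W=cloud(c,K,R,t); np.save('w.npy',W); Z=W[...,2]
P=np.stack([W[...,0]*EX[0]*1000+W[...,1]*EX[1]*1000-XF, W[...,0]*EY[0]*1000+W[...,1]*EY[1]*1000-YS],-1)
save(sys.argv[1],c['color'])
m=(Z>.0215)&(Z<.0275)&(P[...,0]>-100)&(P[...,0]<5)&(P[...,1]>-10)&(P[...,1]<290)
p=P[m]; print('slab top extents',len(p),rect(p))
for y in range(5,200,10):
    s=m&(abs(P[...,1]-y)<5); q=P[s][:,0]
    if len(q)>10: print(y,len(q),np.percentile(q,[1,99]).round(1))
f=(Z>.017)&(Z<.0222)&(P[...,0]>-12)&(P[...,0]<14)
for y in range(175,285,20):
    s=f&(abs(P[...,1]-y)<10); q=P[s][:,0]
    if len(q)>10: print('fence',y,np.percentile(q,[2,98]).round(1))
s=(Z>.017)&(Z<.0222)&(P[...,1]<4)&(P[...,1]>-25)&(P[...,0]<-3)&(P[...,0]>-70)
if s.sum()>10: print('stop',np.percentile(P[s],[2,98],axis=0).round(1).tolist())
E
python3 rowchk.py w6.png
```

```text
t 9.85 plate xy [-27.6 119.6] z 227.0 toolx yaw in plate 89.87 tilt [ 0.014 -0.006 -1.   ] F [1.3 0.8 0.7] grip 19.7 q [-0.18  0.45  1.57 -0.    1.11 -0.37]
slab top extents 6868 ((-28.580110549926758, 133.04299926757812), (282.79339599609375, 64.49322509765625), 88.51213073730469)
5 259 [-46.8  -1.9]
15 292 [-46.6  -2.1]
25 257 [-46.4  -2.2]
35 338 [-57.5  -1.7]
45 398 [-60.1  -1.4]
55 338 [-59.8  -3.9]
65 386 [-59.5  -5.2]
75 386 [-59.5  -1.9]
85 412 [-60.1  -2. ]
95 447 [-59.7  -2.2]
105 295 [-59.6  -2.2]
115 402 [-60.3  -2.6]
125 489 [-60.   -1.7]
135 427 [-59.7  -1.7]
145 507 [-59.4  -2. ]
155 455 [-60.1  -3.2]
165 517 [-59.8  -1.1]
175 170 [-59.6   2.3]
fence 175 [-8.   7.6]
fence 195 [-0.2  7.1]
fence 215 [0.1 7.7]
fence 235 [-0.2  7.6]
fence 255 [0.3 7.6]
fence 275 [0.1 7.1]
stop [[-47.0, -10.4], [-4.1, -1.6]]
```

View pics/w6.png

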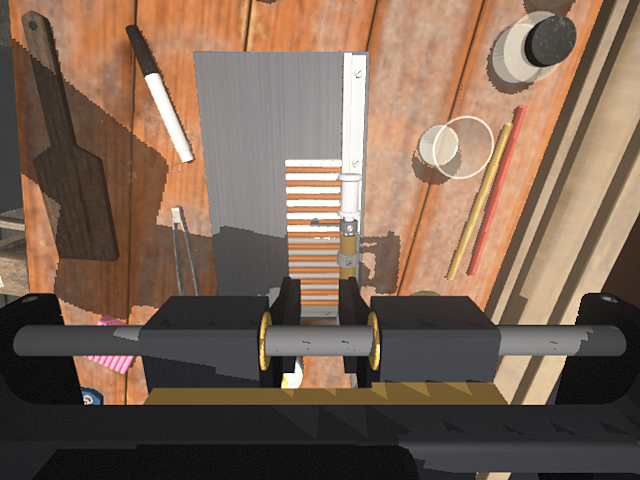

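Run:
```python
from h import *
im=cv2.imread('pics/w6.png')[140:330,270:380]; cv2.imwrite('pics/w6c.png',cv2.resize(im,None,fx=3.1,fy=3.1,interpolation=cv2.INTER_CUBIC))
c,K,R,t=cam('side'); im=c['color'][205:310,250:380]; save('d6.png',cv2.resize(im,None,fx=5,fy=5,interpolation=cv2.INTER_CUBIC))
```

```text
(no output)
```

View pics/w6c.png

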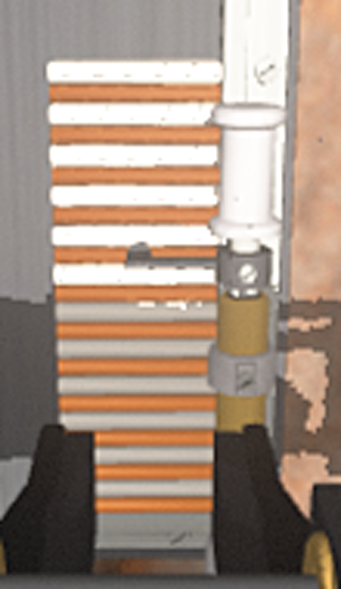

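View pics/d6.png

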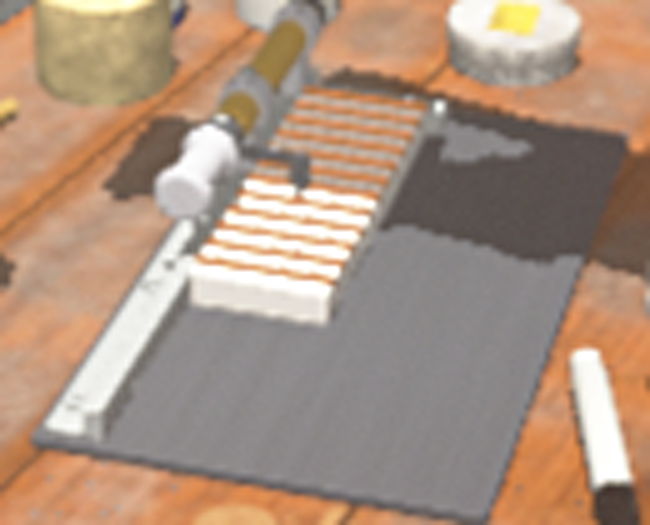

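Run:
```python
from h import *
W=np.load('w.npy'); Z=W[...,2]
P=np.stack([W[...,:2]@EX*1000-XF,W[...,:2]@EY*1000-YS],-1)
m=(Z>.038)&(Z<.075)&(abs(P[...,0]-6)<18)&(P[...,1]>60)&(P[...,1]<180)
for y in range(80,172,4):
    s=m&(abs(P[...,1]-y)<2)
    if s.sum()>2: print(y,s.sum(),P[s][:,0].min().round(1),P[s][:,0].max().round(1),(1000*np.percentile(Z[s],95)).round(1))
s=(P[...,0]>-110)&(P[...,0]<130)&(P[...,1]>100)&(P[...,1]<320)&(Z>.064)
print('tall',s.sum(), P[s].min(0),P[s].max(0),Z[s].max()) if s.any() else print('none tall')
```

```text
80 105 -6.0 16.5 62.6
84 57 -2.9 14.0 59.8
88 62 -3.0 13.9 59.7
92 65 -2.9 13.8 60.2
96 66 -2.9 13.5 60.0
100 43 -1.0 12.5 58.0
104 56 -3.3 14.3 60.7
108 98 -11.6 14.0 62.3
112 75 -11.6 13.9 60.7
116 65 -2.6 14.5 58.6
120 36 -5.7 16.5 63.1
124 111 -5.9 18.1 62.8
128 69 -2.7 13.4 60.3
132 67 -2.8 14.8 59.9
136 73 -2.9 14.7 60.1
140 70 -2.9 14.2 60.1
144 71 -2.9 14.1 60.0
148 72 -2.9 13.8 60.0
152 74 -2.9 13.6 59.9
156 70 -6.2 16.1 62.5
160 144 -6.3 17.5 63.0
tall 102303 [-109.98812153  100.00477179] [129.98556652 214.8541506 ] 0.34826863969279365
```

The enlarged crop and side view show the three slabs as one tight row, flush to the fence and touching the stop. The knob's waist spans about y 126–155, with its centre near (6, 141). Next I'll grip it.

Request:
send_rows(
  deltas=[
    {"rx": 0,"ry": 0,"rz": 0,"tx": 1,"ty": 1.5,"tz": 0},
    {"rx": 0,"ry": 0,"rz": 0,"tx": 2,"ty": 3.7,"tz": 4},
    {"rx": 0,"ry": 0,"rz": 0,"tx": 2,"ty": 3.7,"tz": 8},
    {"rx": 0,"ry": 0,"rz": 0,"tx": 2,"ty": 3.7,"tz": 11},
    {"rx": 0,"ry": 0,"rz": 0,"tx": 2,"ty": 3.7,"tz": 11},
  ],
  claw=4.8,
  squeeze=30,
)

```text
time: 10.37
position: [0.5922, 0.0423, 0.1019]
tool_rot: [0.634, 0.773, -0.006, -0.008]
ft_force: [-1.0, 0.3, -0.7]
grip_width: 0.0442
```

Request:
send_rows(
  deltas=[
    {"rx": 0,"ry": 0,"rz": 0,"tx": 0,"ty": 0,"tz": 0},
    {"rx": 0,"ry": 0,"rz": 0,"tx": 0,"ty": 0,"tz": 0},
  ],
)

```text
time: 10.53
position: [0.5997, 0.041, 0.111]
tool_rot: [0.635, 0.773, -0.0, -0.0]
ft_force: [0.7, -0.2, -0.2]
grip_width: 0.0471
```

```bash
python3 -c "
from h import *
where()"
```

```text
t 10.53 plate xy [  5.2 145.6] z 111.0 toolx yaw in plate 90.03 tilt [-0. -0. -1.] F [ 0.7 -0.2 -0.2] grip 47.1 q [-0.12  0.64  1.59 -0.    0.91 -0.31]
```

Request:
send_rows(
  deltas=[
    {"rx": 0,"ry": 0,"rz": 0,"tx": -0.45,"ty": 0.1,"tz": 2},
    {"rx": 0,"ry": 0,"rz": 0,"tx": -0.45,"ty": 0.1,"tz": 4.5},
    {"rx": 0,"ry": 0,"rz": 0,"tx": -0.45,"ty": 0.1,"tz": 6.5},
    {"rx": 0,"ry": 0,"rz": 0,"tx": -0.45,"ty": 0.1,"tz": 8},
    {"rx": 0,"ry": 0,"rz": 0,"tx": -0.45,"ty": 0.1,"tz": 8},
  ],
)

```text
time: 10.95
position: [0.6011, 0.0364, 0.0306]
tool_rot: [0.635, 0.773, -0.0, -0.0]
ft_force: [-0.0, 0.1, 0.5]
grip_width: 0.048
```

Request:
send_rows(
  deltas=[
    {"rx": 0,"ry": 0,"rz": 0,"tx": 0,"ty": 0,"tz": 0},
    {"rx": 0,"ry": 0,"rz": 0,"tx": 0,"ty": 0,"tz": 0},
  ],
)

```text
time: 11.12
position: [0.6032, 0.0363, 0.0332]
tool_rot: [0.635, 0.773, 0.001, 0.002]
ft_force: [0.5, -0.5, -0.2]
grip_width: 0.0477
```

Run:
```python
from h import *
where(); c,K,R,t=cam('scene'); save('s7.png',c['color'][180:310,230:430].repeat(4,0).repeat(4,1))
```

```text
t 11.12 plate xy [  7.8 140.3] z 33.2 toolx yaw in plate 90.00 tilt [ 0.004 -0.001 -1.   ] F [ 0.5 -0.5 -0.2] grip 47.7 q [-0.12  0.76  1.62 -0.    0.76 -0.32]
```

View pics/s7.png

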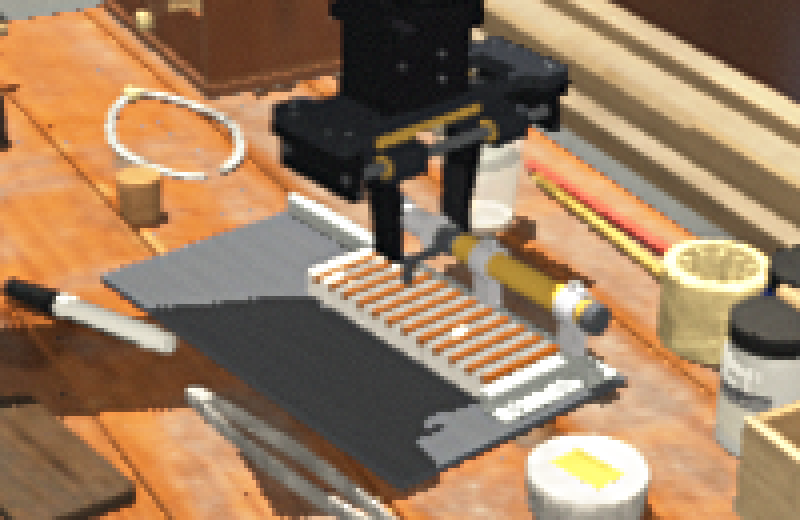

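The fingers straddle the waist, with the knob between them. I'll centre slightly and close.

Request:
send_rows(
  deltas=[
    {"rx": 0,"ry": 0,"rz": 0,"tx": 0,"ty": -0.15,"tz": 0.2},
    {"rx": 0,"ry": 0,"rz": 0,"tx": 0,"ty": -0.15,"tz": 0.2},
  ],
)

```text
time: 11.33
position: [0.6003, 0.0361, 0.0299]
tool_rot: [0.635, 0.773, 0.0, 0.001]
ft_force: [-0.3, -1.0, 0.3]
grip_width: 0.0479
```

Request:
send_rows(
  deltas=[
    {"rx": 0,"ry": 0,"rz": 0,"tx": 0,"ty": 0,"tz": 0},
    {"rx": 0,"ry": 0,"rz": 0,"tx": 0,"ty": 0,"tz": 0},
    {"rx": 0,"ry": 0,"rz": 0,"tx": 0,"ty": 0,"tz": 0},
    {"rx": 0,"ry": 0,"rz": 0,"tx": 0,"ty": 0,"tz": 0},
    {"rx": 0,"ry": 0,"rz": 0,"tx": 0,"ty": 0,"tz": 0},
  ],
  claw=1.0,
  squeeze=35,
)

```text
time: 11.75
position: [0.6, 0.0362, 0.0288]
tool_rot: [0.635, 0.773, -0.0, -0.0]
ft_force: [-0.2, 0.1, -0.3]
grip_width: 0.0227
```

```bash
python3 -c "
from h import *
where()"
```

```text
t 11.75 plate xy [  4.7 140.9] z 28.8 toolx yaw in plate 90.00 tilt [-0. -0. -1.] F [-0.2  0.1 -0.3] grip 22.7 q [-0.13  0.76  1.63 -0.    0.75 -0.32]
```

Request:
send_rows(
  deltas=[
    {"rx": 0,"ry": 0,"rz": 0,"tx": 0,"ty": 0.1,"tz": -0.1},
    {"rx": 0,"ry": 0,"rz": 0,"tx": 0,"ty": 0.1,"tz": -0.1},
    {"rx": 0,"ry": 0,"rz": 0,"tx": 0,"ty": 0.1,"tz": -0.1},
    {"rx": 0,"ry": 0,"rz": 0,"tx": 0,"ty": 0.1,"tz": -0.1},
  ],
)

```text
time: 12.08
position: [0.6004, 0.0364, 0.0293]
tool_rot: [0.635, 0.773, -0.0, -0.001]
ft_force: [0.9, -0.7, -6.1]
grip_width: 0.0167
```

```bash
python3 -c "
from h import *
where()"
```

```text
t 12.08 plate xy [  5.1 141. ] z 29.3 toolx yaw in plate 90.00 tilt [-0.001  0.    -1.   ] F [ 0.9 -0.7 -6.1] grip 16.7 q [-0.13  0.76  1.62 -0.    0.75 -0.32]
```

Request:
send_rows(
  deltas=[
    {"rx": 0,"ry": 0,"rz": 0,"tx": 0.5,"ty": 0,"tz": 0.1},
    {"rx": 0,"ry": 0,"rz": 0,"tx": 1.2,"ty": 0,"tz": 0.1},
    {"rx": 0,"ry": 0,"rz": 0,"tx": 2,"ty": 0,"tz": 0.1},
    {"rx": 0,"ry": 0,"rz": 0,"tx": 2.8,"ty": 0,"tz": 0.1},
    {"rx": 0,"ry": 0,"rz": 0,"tx": 3.6,"ty": 0,"tz": 0.1},
  ],
)

```text
time: 12.5
position: [0.5938, 0.0703, 0.0292]
tool_rot: [0.635, 0.773, -0.001, 0.001]
ft_force: [-0.0, -7.7, -0.2]
grip_width: 0.0168
```

Request:
send_rows(
  deltas=[
    {"rx": 0,"ry": 0,"rz": 0,"tx": 0.8,"ty": 0,"tz": 0},
    {"rx": 0,"ry": 0,"rz": 0,"tx": 1.6,"ty": 0,"tz": 0},
    {"rx": 0,"ry": 0,"rz": 0,"tx": 2.3,"ty": 0,"tz": 0},
    {"rx": 0,"ry": 0,"rz": 0,"tx": 2.7,"ty": 0,"tz": 0},
    {"rx": 0,"ry": 0,"rz": 0,"tx": 2.9,"ty": 0,"tz": 0},
  ],
)

```text
time: 12.92
position: [0.5883, 0.0984, 0.0292]
tool_rot: [0.634, 0.773, -0.002, 0.001]
ft_force: [-1.0, -10.3, -0.9]
grip_width: 0.0167
```

Request:
send_rows(
  deltas=[
    {"rx": 0,"ry": 0,"rz": 0,"tx": 0,"ty": 0,"tz": 0},
    {"rx": 0,"ry": 0,"rz": 0,"tx": 0,"ty": 0,"tz": 0},
  ],
)

```text
time: 13.08
position: [0.5883, 0.0981, 0.0292]
tool_rot: [0.634, 0.773, -0.002, 0.001]
ft_force: [-1.0, -9.6, -1.4]
grip_width: 0.0166
```

Run:
```python
from h import *
where(); o=robot.get_obs(); print(o['ft_force'][:2]@EY); c,K,R,t=cam('scene'); save('s8.png',cv2.resize(c['color'][180:310,230:430],None,fx=4,fy=4,interpolation=cv2.INTER_CUBIC))
for d in robot.tip_of('pull_knob','scene'): print(d)
where()
c,K,R,t=cam('side'); save('d8.png',cv2.resize(c['color'][190:310,240:400],None,fx=5,fy=5,interpolation=cv2.INTER_CUBIC))
c,K,R,t=cam('wrist'); save('w8.png',c['color'])
```

```text
t 13.08 plate xy [  5.2 203.8] z 29.2 toolx yaw in plate 90.11 tilt [-0.    -0.004 -1.   ] F [-1.  -9.6 -1.4] grip 16.6 q [-0.02  0.76  1.64 -0.01  0.74 -0.21]
-9.237628938525086
{'xy': [320.2, 227.8], 'p': 0.45}
t 13.18 plate xy [  5.2 203.6] z 29.2 toolx yaw in plate 90.09 tilt [-0.    -0.004 -1.   ] F [-1.2 -8.8 -0.1] grip 16.4 q [-0.02  0.76  1.64 -0.01  0.74 -0.21]
```

View pics/s8.png

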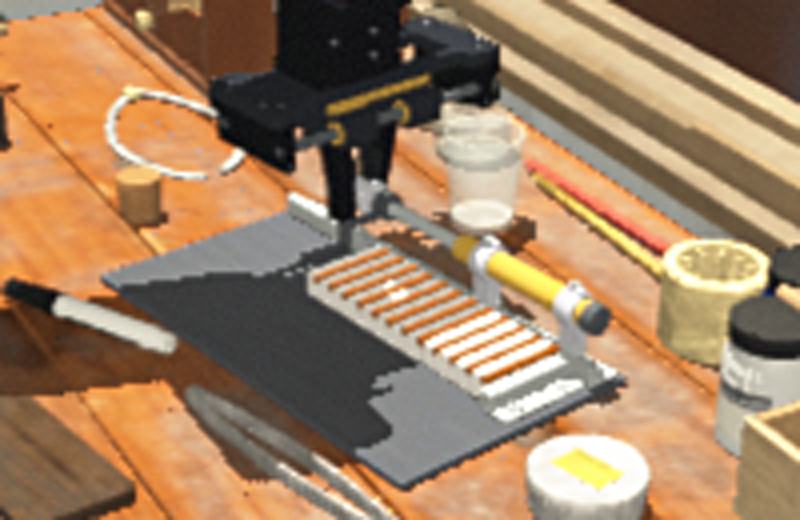

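View pics/d8.png

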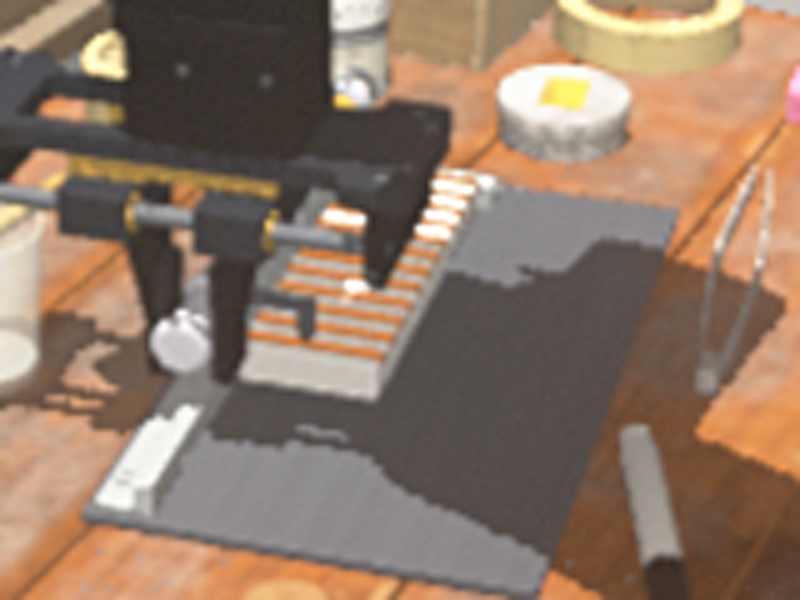

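View pics/w8.png

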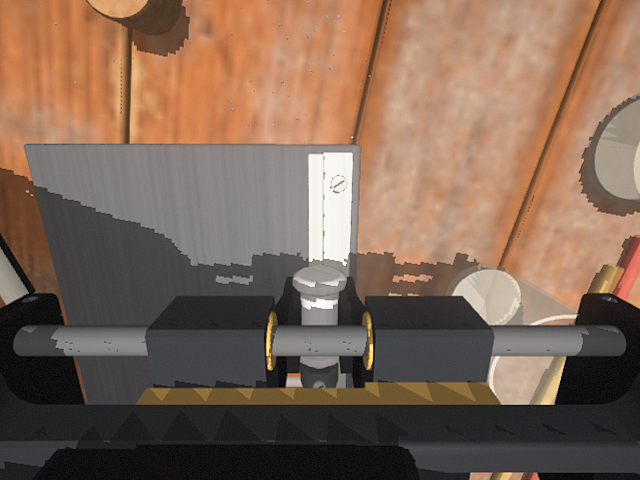

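Request:
send_rows(
  deltas=[
    {"rx": 0,"ry": 0,"rz": 0,"tx": 0.1,"ty": 0,"tz": 0},
    {"rx": 0,"ry": 0,"rz": 0,"tx": 0.2,"ty": 0,"tz": 0},
    {"rx": 0,"ry": 0,"rz": 0,"tx": 0.25,"ty": 0,"tz": 0},
    {"rx": 0,"ry": 0,"rz": 0,"tx": 0.25,"ty": 0,"tz": 0},
    {"rx": 0,"ry": 0,"rz": 0,"tx": 0.25,"ty": 0,"tz": 0},
  ],
)

```text
time: 13.7
position: [0.5879, 0.1002, 0.0292]
tool_rot: [0.634, 0.773, -0.002, 0.001]
ft_force: [-0.8, -9.4, -0.2]
grip_width: 0.0166
```

Run:
```python
from h import *
where(); o=robot.get_obs(); print(o['ft_force'][:2]@EY)
ims=[]
for n in ('scene','side'):
    a=0;Zs=[]
    for i in range(6):
        c,K,R,t=cam(n); a=a+c['color'].astype(float); Zs.append(c['z_map'])
    c['z_map']=np.median(Zs,0); a=(a/6).astype(np.uint8)
    if n=='scene': save('s9.png',cv2.resize(a[218:262,310:390],None,fx=9,fy=9,interpolation=cv2.INTER_CUBIC))
    else: save('d9.png',cv2.resize(a[220:275,270:340],None,fx=9,fy=9,interpolation=cv2.INTER_CUBIC))
    for nm,pt in [('knob',(6,206,50)),('ring center',(6,99+1.5,55)),('mouth',(6,99,59)),('row end front top',(-60,174,24)),('row end fence top',(0,174,24)),('pointer tip',(-34,174,28))]:
        w=np.r_[((pt[0]+XF)*EX+(pt[1]+YS)*EY)/1000,pt[2]/1000]; q=K@(R@w+t); print(n,nm,(q[:2]/q[2]).round(1))
where()
```

```text
t 13.70 plate xy [  5.1 206. ] z 29.2 toolx yaw in plate 90.08 tilt [-0.    -0.004 -1.   ] F [-0.8 -9.4 -0.2] grip 16.6 q [-0.02  0.76  1.64 -0.01  0.74 -0.21]
-9.10194323864268
scene knob [318.2 226.7]
scene ring center [344.4 239.1]
scene mouth [344.9 237.9]
scene row end front top [306.2 246.8]
scene row end fence top [324.  240.2]
scene pointer tip [314.  242.5]
side knob [277.8 253.3]
side ring center [294.1 227.2]
side mouth [294.3 225.3]
side row end front top [313.9 261.3]
side row end fence top [286.1 256.8]
side pointer tip [301.8 257.7]
t 14.30 plate xy [  5.1 206. ] z 29.2 toolx yaw in plate 90.08 tilt [-0.    -0.004 -1.   ] F [-1.6 -9.4 -1.1] grip 16.6 q [-0.02  0.76  1.64 -0.01  0.74 -0.21]
```

View pics/s9.png

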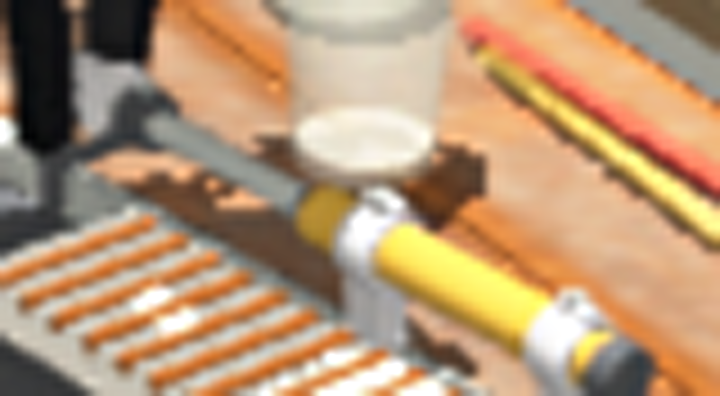

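View pics/d9.png

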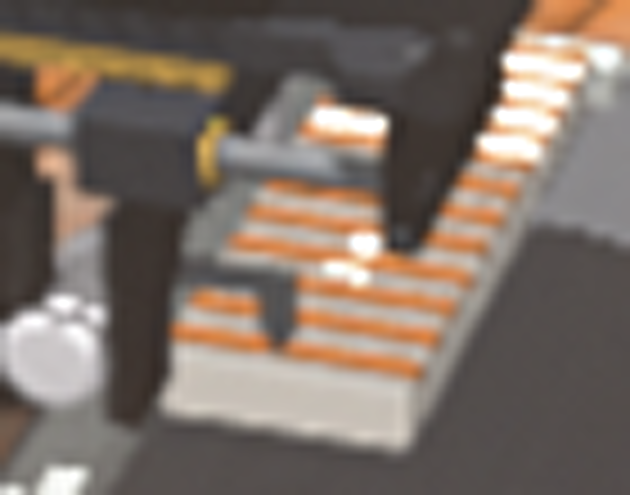

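Run:
```python
from h import *
def fl(W,y0):
    Z=W[...,2]; P=np.stack([W[...,:2]@EX*1000-XF,W[...,:2]@EY*1000-YS],-1)
    m=(Z>.056)&(Z<.068)&(abs(P[...,0]-6)<9)&(P[...,1]>y0)&(P[...,1]<y0+40)
    s=m&(Z>.0605)
    return m.sum(),np.percentile(P[m][:,1],[2,50,98]).round(1),s.sum(),np.percentile(P[s][:,1],[5,50,95]).round(1)
print('before',fl(np.load('w.npy'),146))
W0=np.load('w0.npy');print('before0',fl(W0,146))
c,K,R,t=cam('wrist'); W=cloud(c,K,R,t); print('now',fl(W,211))
c,K,R,t=cam('scene')
a=np.mean([robot.camera('scene')['color'].astype(float) for _ in range(4)],0)
for y in np.arange(84,130,2.):
    w=np.r_[((6+XF)*EX+(y+YS)*EY)/1000,.054]; q=K@(R@w+t); u,v=q[:2]/q[2]
    print(y,(round(u,1),round(v,1)),[int(x) for x in cv2.getRectSubPix(a.astype(np.float32),(1,1),(float(u),float(v)))[0,0]])
```

```text
before (np.int64(256), array([146.6, 155.5, 161.7]), np.int64(86), array([156.1, 159. , 161. ]))
before0 (np.int64(270), array([146.6, 154.9, 161.5]), np.int64(83), array([155.7, 158.5, 160.9]))
now (np.int64(1248), array([211.5, 222.3, 227.2]), np.int64(370), array([218.6, 224.3, 226.6]))
84.0 (np.float64(348.8), np.float64(241.8)) [229, 226, 221]
86.0 (np.float64(348.3), np.float64(241.5)) [188, 175, 152]
88.0 (np.float64(347.8), np.float64(241.2)) [173, 147, 95]
90.0 (np.float64(347.2), np.float64(240.9)) [175, 139, 59]
92.0 (np.float64(346.7), np.float64(240.6)) [177, 138, 49]
94.0 (np.float64(346.2), np.float64(240.4)) [179, 139, 50]
96.0 (np.float64(345.6), np.float64(240.1)) [180, 141, 52]
98.0 (np.float64(345.1), np.float64(239.8)) [177, 138, 52]
100.0 (np.float64(344.6), np.float64(239.5)) [160, 125, 52]
102.0 (np.float64(344.0), np.float64(239.2)) [135, 107, 55]
104.0 (np.float64(343.5), np.float64(238.9)) [114, 101, 77]
106.0 (np.float64(343.0), np.float64(238.7)) [107, 106, 101]
108.0 (np.float64(342.5), np.float64(238.4)) [127, 127, 121]
110.0 (np.float64(341.9), np.float64(238.1)) [140, 141, 135]
112.0 (np.float64(341.4), np.float64(237.8)) [139, 138, 130]
114.0 (np.float64(340.9), np.float64(237.5)) [137, 136, 127]
116.0 (np.float64(340.4), np.float64(237.3)) [138, 137, 129]
118.0 (np.float64(339.9), np.float64(237.0)) [141, 141, 134]
120.0 (np.float64(339.4), np.float64(236.7)) [136, 134, 126]
122.0 (np.float64(338.8), np.float64(236.4)) [134, 132, 125]
124.0 (np.float64(338.3), np.float64(236.1)) [134, 134, 127]
126.0 (np.float64(337.8), np.float64(235.9)) [137, 136, 129]
128.0 (np.float64(337.3), np.float64(235.6)) [139, 136, 126]
```

Run:
```python
from h import *
where(); print(robot.hand_in()); where()
```

```text
t 14.60 plate xy [  5.2 206. ] z 29.2 toolx yaw in plate 90.08 tilt [-0.    -0.004 -1.   ] F [-0.9 -9.  -0.5] grip 16.6 q [-0.02  0.76  1.64 -0.01  0.74 -0.21]
the job is handed in; nothing more can be done
None
the job is handed in; nothing more can be done
```

The three white and amber slabs are in one tight row, and the arm is still holding the gauge rod about 65 mm out. I handed the job in at 14.6 s.

- **Row:** I pushed each slab against the fence, then pushed the whole row along the fence until it stopped hard at the end stop with 18 N on the tool. A depth check afterwards put the slabs' front faces 59.4–60.3 mm from the fence all along the visible row. The first 30 mm by the stop was hidden behind the fingers. The pictures show no gaps. I only rechecked the row by eye after pulling the gauge.
- **Gauge:** I gripped the knob's waist at 35 N and drew it out. The gripper moved about 65.0 mm and the knob's flange about 65.3–65.6 mm in the wrist depth. The spring pulled back with about 9 N (9.5 N expected at the mark), and the grip was not slipping.
- **Less certain:** the black ring is only about one pixel wide in the scene camera. It shows as a dark dip at the tube's mouth, so that view cannot confirm the last millimetre. The pointer's position at the row end agrees only to within about 2 mm.
- **Other things on the table:** I saw nothing else move, and the pink look-alikes were left alone.

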